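Set the plug-in timer by clicks and switch the power strip on

ROBOT

A 6-joint arm with a two-finger parallel gripper is mounted at the origin on the work surface. World frame = base frame: x ahead of the robot, y to its left, z up, the work surface at z = 0. Lengths are in mm, angles in degrees, forces in N, time in s.
With the tool pointing down it reaches from about 375 to 975 mm from the base axis. Payload 3.8 kg.
Tool frame: the origin (TCP) lies midway between the tips of the shut fingers; the grasp point (between the pads) lies 19 mm behind it; z points along the fingers, y is the line along which they close (so a half turn about z gives the same grasp; the last joint's range is limited). The gripper opens to 85 mm and grips with 20 to 120 N. Pads are 22 mm wide; open, the fingers measure 114 mm over their backs; the gripper's body (76 mm by 85 mm) begins 54 mm behind the grasp point. The pads swing forward as they close: fully open they stand 13 mm farther back than shut.
Start: joints at [-71.786, 15.12, 91.902, -0, 72.978, -2.114], TCP at [234.491, -632.955, 194.88] pointing down, gripper open.
Joint ranges: [-150.88, 150.88], [-54.13, 125.18], [17.81, 147.31], [-75.09, 255.09], [0, 152.58], [-146.25, 146.25]. Speed limits (degrees/s): [147.25, 147.25, 180, 180, 180, 180].

INTERFACE

Orientations are given as [roll, pitch, yaw] about the fixed x, y, z axes, in that order (R = Rz(yaw) Ry(pitch) Rx(roll)).
In Python, from bench import env gives the robot as it stands. The module is installed in compiled form; this text tells all that it offers. Calls block until the motion is done:
- env.move_to(position, orientation): joint-space move of the TCP to a pose.
- env.servo_line(position, frame=None, feed=150, force_limit=None): straight line of the TCP; frame=None keeps the orientation; feed is the mean speed in mm/s. With force_limit (N) it stops when the force on the tool has changed by that much, and returns True; else False.
- env.goto_joints(angles): joint-space move.
- env.gripper_to(opening, newtons=None): finger opening in mm; newtons is the grip in N (None keeps the last); returns when the fingers have stopped.
- env.dwell(seconds).
- env.inverse_kinematics(position, orientation): joint angles nearest the present ones, or None.
- env.get_state(): the state.
- env.get_image(name): name is "scene" or "top" or "wrist"; returns a dict with "image" (480x640x3 uint8, blue, green, red), "camera_matrix" (3x3 intrinsics, pixels), "k1" (the pictures are not rectified: a ray, as slopes to the right and down, at radius r is drawn at 1 + k1 r^2 times it, then the intrinsics apply), "cam_to_world" (4x4, takes a point from camera to world coordinates). Camera axes: x right, y down, z forward; pixel columns grow to the right and rows downward; lengths in mm; the calibration is good to about 2 mm. A picture is of the moment at which its call begins. There is no depth.
A pose or a line that the arm cannot do raises env.IKError and nothing moves.
- env.job_done(): hands the job in; it is judged then, once.
The state is a dict: "time": time; "joint_pos": joint angles; "joint_vel": joint speeds; "joint_efforts": joint torques, N m; "tcp_pos": TCP position; "ee_rot": TCP orientation; "ft_force": force on the tool from outside, world axes, zero at the start; "moment": the same for the moment, N m; "width": finger opening in mm; "gripper_force": force on a finger pad.
Only numpy, scipy, OpenCV 4.12 (cv2) and the standard library are available. Lean on these libraries where they do the work, as an engineer would, in place of code of your own. Each camera call takes 0.05 s, during which the arm holds its last target. There are 200 camera calls.

TASK

With a fingertip, gently flick the finned dial of the black plug-in timer round clockwise (seen from above), click by click, until its red fin rests at the yellow mark on the timer, and do not let it click on past that mark. Then press the raised half of the red rocker switch on the power strip fully down so that the strip is on. Only touch and push: do not grip the dial, do not straddle it with the fingers, and leave the loose things lying around the strip where they are.

Things in the scene. Friction and masses are not known exactly. Their poses are not given: they have to be found in the camera images.
- strip: white power strip, screwed down, 460 mm long (its y), 70 mm wide (its x), 45 mm high; origin at the centre of its underside; its x points roughly away from the robot. Red rocker switch on its centre line at y = +185 mm. The timer, a black charger and a white plug are fixed in sockets on the centre line at y = -155, -35 and +85 mm, in any order.
- timer: fixed black timer box on the strip, axes as the strip's; origin under the dial's axis, 45 mm above the table. Box from x = -44 to +60 mm, 88 mm wide (y), 38 mm high (top 83 mm above the table). On top lies the dial, turning about the vertical axis through the origin.
- dial_centre (a point): point on the dial's axis, level with the fin tops, 102 mm above the table. Dial: white disc of 80 mm diameter, its upper face 14 mm below this point; white hub of 34 mm diameter, as high as the fins; six upright radial fins every 60 degrees, 5 mm thick, 14 mm high, from the hub out to 40 mm from the axis. One fin is red (as is a stripe on the hub), five are grey.
- index (a point): centre of the flat yellow mark (11 x 5 mm) on the timer box's top, 50.5 mm from the dial's axis along the strip's +x, on the side away from the robot
- red_fin (a point): outer end of the red fin, at its top, 40 mm from the dial's axis; turns with the dial
- dial (a joint): dial angle, rad, growing clockwise seen from above; 0 when the red fin points at the yellow mark. Rests only at clicks, every 60 degrees (1.047 rad), with fins along the strip's +x and -x; starts 2, 3 or 4 clicks short of 0. A fin's outer end needs about 3 N; past half a click (30 degrees) it snaps on by itself, before that it springs back. Stops at -5.0 and +0.95.
- rocker (a joint): angle of the red rocker, rad: 0 off (the half towards the strip's +y end stands raised), 0.32 on (that half level, its top 4 mm above the strip). Stays where it is left; moves at about 1.5 N pressed at switch_press.
- switch_press (a point): point on the upper face of the rocker's raised half where to press, 14 mm from the pivot towards the strip's +y end; 54 mm above the table when off, 49 mm when on. Rocker 24 mm (x) by 40 mm (y), in a black frame whose top is 47 mm above the table.
- charger_black: fixed black charger plugged into the strip, 70 x 44 x 42 mm, origin at the centre of its underside, top 87 mm above the table
- plug_white: fixed round white plug in the strip, 38 mm diameter, 30 mm high, with a stub 61 mm along the strip's +x; origin at the centre of its underside, top 75 mm above the table
- brick: loose black power brick with a paper label, 52 x 120 x 32 mm, origin at the centre of its underside; to be left alone
- router: loose grey network box, 60 x 95 x 26 mm, origin at the centre of its underside; to be left alone
- adapter: loose white cube-shaped plug adapter, 42 x 42 x 40 mm, origin at the centre of its underside; to be left alone

How it is judged:
By the outcome, as a careful person would: the job done as asked, in the order asked, and still so for the second after the job is handed in, with the robot touching nothing.
It also fails if it takes over 48 s, if anything falls off the work surface, if the arm or the gripper's body presses on something with over 40 N, if the wrist force passes 120 N, or if a joint passes its speed limit or range.

## Working session

There is one attempt and no reset: what is moved stays moved. The work goes in short steps, each a Python script; the robot and the scene stay as the last script left them, time stands still between calls to the robot, and variables do not carry over. Pictures are saved under pics/ and viewed, at most 10 in all, crops included, and the job is handed in when it is done.

```bash
mkdir -p pics; cat > h.py <<'E'
import numpy as np, cv2
from bench import env
def px2w(im,uv,z):
    K=im["camera_matrix"];k=im["k1"];T=np.array(im["cam_to_world"])
    d=np.array([(uv[0]-K[0][2])/K[0][0],(uv[1]-K[1][2])/K[1][1]]);s=d.copy()
    for _ in range(30): s=d/(1+k*(s@s))
    r=T[:3,:3]@np.r_[s,1];o=T[:3,3]
    return o+r*(z-o[2])/r[2]
def w2px(im,p):
    K=im["camera_matrix"];T=np.array(im["cam_to_world"])
    c=T[:3,:3].T@(np.array(p)-T[:3,3]);s=c[:2]/c[2];s=s*(1+im["k1"]*(s@s))
    return np.array([K[0][0]*s[0]+K[0][2],K[1][1]*s[1]+K[1][2]])
def blobs(im,lo,hi,amin=15):
    h=cv2.cvtColor(im["image"],cv2.COLOR_BGR2HSV);h[...,0]=(h[...,0].astype(int)+90)%180
    m=cv2.inRange(h,lo,hi);n,l,s,c=cv2.connectedComponentsWithStats(m)
    return [(s[i],c[i]) for i in range(1,n) if s[i][4]>=amin]
RED=((82,120,60),(98,255,255)); YEL=((105,120,100),(125,255,255)) # hue+90
E
python3 - <<'E'
from h import *
for n in("top","scene"):
    im=env.get_image(n);cv2.imwrite(f"pics/{n}0.png",im["image"])
    print(n,np.round(im["cam_to_world"],2).tolist())
    for nm,c in(("R",RED),("Y",YEL)):
        for s,q in blobs(im,*c): print(nm,s,q.round(1),px2w(im,q,50).round(0),px2w(im,q,85).round(0),px2w(im,q,102).round(0))
print(env.get_state()["time"])
E
```

```text
top [[-0.01, -0.98, 0.17, 448.4], [-1.0, 0.02, 0.03, 27.17], [-0.03, -0.17, -0.98, 806.21], [0.0, 0.0, 0.0, 1.0]]
R [378 260   5  16  48] [379.8 267.6] [523. -41.  50.] [519. -38.  85.] [518. -36. 102.]
R [220 264  29  20 436] [233.2 273.4] [518. 186.  50.] [514. 179.  85.] [513. 175. 102.]
scene [[0.75, 0.57, -0.34, 868.23], [0.66, -0.64, 0.39, -313.73], [0.0, -0.52, -0.85, 827.73], [0.0, 0.0, 0.0, 1.0]]
R [453  21  54  32 240] [480.   36.3] [480. 543.  50.] [498. 505.  85.] [506. 486. 102.]
R [361 149  26  25 351] [374.  160.6] [519. 184.  50.] [534. 162.  85.] [542. 151. 102.]
R [270 229  12   9  53] [274.9 233.3] [495. -20.  50.] [512. -33.  85.] [520. -39. 102.]
Y [318 263   8   6  33] [321.5 265.8] [584. -14.  50.] [597. -28.  85.] [603. -34. 102.]
0.1
```

View pics/top0.png

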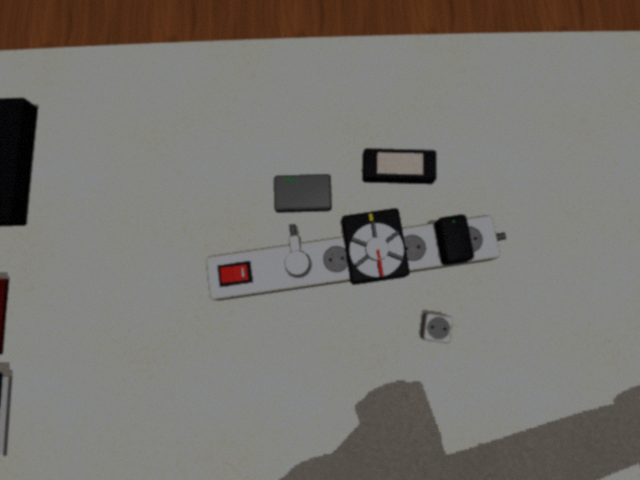

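View pics/scene0.png

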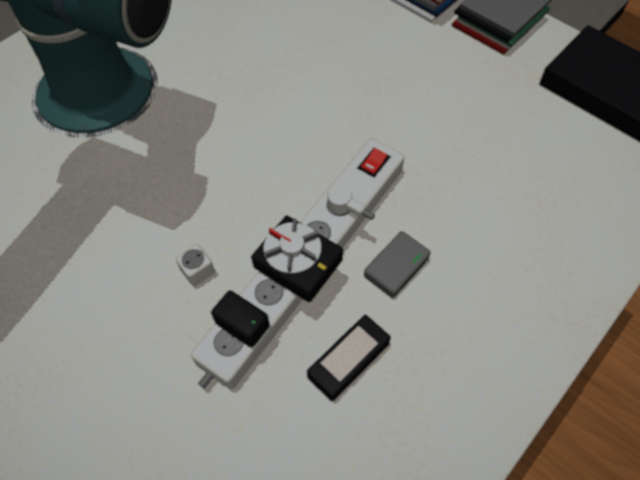

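The top view shows the strip, with the red rocker at (233,273) and the dial at (377,248). The red fin points towards the robot at (380,268) and the yellow mark is at (371,217), so the dial is 3 clicks short. The scene view agrees: mark at (321,266), fin at (275,233), with the timer in the middle socket. Next I'll go closer with the wrist camera to refine this.

```bash
python3 - <<'E'
from h import *
st=env.get_state();print(st["ee_rot"])
for y in(7.2,-172.8):
    j=env.inverse_kinematics([480,-40,330],[180,0,y]);print(y,None if j is None else np.round(j,0))
j=env.inverse_kinematics([480,-40,330],[180,0,7.2]); yaw=7.2 if j is not None else -172.8
env.move_to([480,-40,330],[180,0,yaw]);env.gripper_to(0,20)
im=env.get_image("wrist");cv2.imwrite("pics/w0.png",im["image"])
print(np.round(im["cam_to_world"],2).tolist(),env.get_state()["time"])
for nm,c in(("R",RED),("Y",((105,90,60),(128,255,255)))):
    for s,q in blobs(im,*c): print(nm,s,q.round(1),px2w(im,q,50).round(1),px2w(im,q,83).round(1),px2w(im,q,102).round(1))
E
```

```text
[-1.79878285e+02 -6.11867690e-03  2.03296500e+01]
7.2 [ -8.  -9. 104.  -0.  86.  75.]
-172.8 [  -8.   -9.  104.    0.   86. -105.]
[[0.12, -0.95, -0.28, 551.71], [-0.99, -0.12, -0.03, -29.17], [-0.0, 0.28, -0.96, 508.79], [0.0, 0.0, 0.0, 1.0]] 3.25
R [ 88 110  44  26 983] [108.9 122.5] [519.  188.4  50. ] [521.4 172.7  83. ] [522.7 163.7 102. ]
R [318 124   4  14  54] [319.5 130.3] [536.6 -32.8  50. ] [537.7 -32.6  83. ] [538.4 -32.4 102. ]
R [317 139   6  25 100] [319.5 151.5] [515.  -35.5  50. ] [517.6 -35.1  83. ] [519.1 -34.8 102. ]
Y [317  59   6  13  76] [319.4  64.9] [600.6 -24.7  50. ] [597.1 -25.   83. ] [595.1 -25.2 102. ]
```

View pics/w0.png

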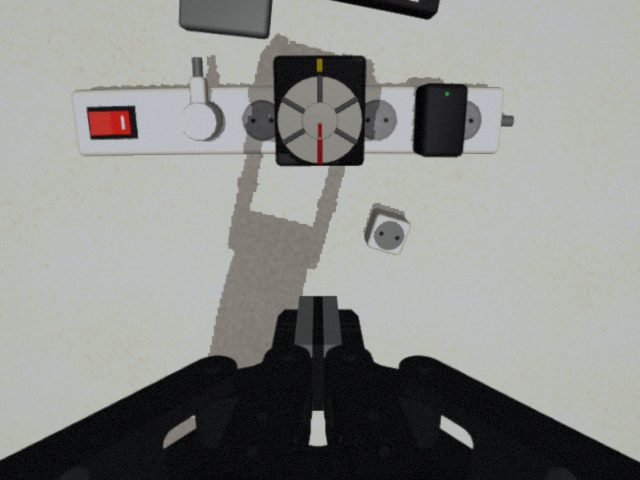

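The wrist view shows the dial at (320,120), the yellow mark at (319,65), the red fin pointing down to (320,164) and the rocker at (109,122). Both views put the dial centre at about (547,-32) with yaw 7.2°. Now the first flick.

```bash
cat >> h.py <<'E'
C=np.array([547.,-32.]);YAW=7.2;a=np.radians(YAW);EX=np.array([np.cos(a),np.sin(a)]);EY=np.array([-EX[1],EX[0]])
def L(x,y,z): return [*(C+x*EX+y*EY),z]
def look(n):
    env.servo_line(L(-70,0,330),feed=200);im=env.get_image("wrist");cv2.imwrite(f"pics/{n}.png",im["image"])
    for s,q in blobs(im,*RED):
        d=px2w(im,q,102)[:2]-C
        if np.hypot(*d)<60: print("red local",round(d@EX,1),round(d@EY,1),s[4])
    print("t",env.get_state()["time"],env.get_state()["ft_force"].round(1) if hasattr(env.get_state()["ft_force"],"round") else env.get_state()["ft_force"])
def flick(z=93,end=22,feed=40):
    env.move_to(L(-38,-26,130),[180,0,YAW])
    print("down",env.servo_line(L(-38,-26,z),feed=60,force_limit=10))
    for y in range(-16,end+1,4):
        hit=env.servo_line(L(-38,y,z),feed=feed,force_limit=25);s=env.get_state()
        print(y,hit,np.round(s["ft_force"],1),np.round(s["tcp_pos"],1))
        if hit: break
    env.servo_line(L(-50,y,z),feed=60)
    env.servo_line(L(-50,y,140),feed=150)
E
python3 - <<'E'
from h import *
flick();look("w1")
E
```

```text
down False
-16 False [ 0.2 -0.6  0. ] [511.5 -52.3  93.3]
-12 False [-0.3 -0.3 -0.7] [510.8 -48.4  93. ]
-8 False [-0.4 -0.4  0.5] [510.2 -44.5  93. ]
-4 False [ 0.1 -1.3 -0.4] [509.7 -40.6  93. ]
0 False [ 1.  -0.5 -1.6] [509.2 -36.6  93. ]
4 False [-0.5  0.3  0.1] [508.8 -32.6  93. ]
8 False [ 0.1  0.5 -0.3] [508.3 -28.6  93. ]
12 False [-0.3 -0.5 -0.1] [507.7 -24.6  93. ]
16 False [-0.4  0.2  0.2] [507.2 -20.7  93. ]
20 False [-0.  -0.5 -0.1] [506.7 -16.7  93. ]
red local -8.5 0.7 54
red local -27.7 0.7 100
t 9.475 [-0.3  0.1 -0.2]
```

No torque was felt and the fin is still at 180°, so the tip barely overlapped it. I'll reach further in and take a close look before pushing.

```bash
python3 - <<'E'
from h import *
env.move_to(L(-32,-18,130),[180,0,YAW])
print(env.servo_line(L(-32,-18,93),feed=40,force_limit=6),env.get_state()["tcp_pos"],env.get_state()["width"])
im=env.get_image("wrist")["image"];c=cv2.resize(im[100:400,160:480],None,fx=1.8,fy=1.8)
s=env.get_image("scene")["image"];s=cv2.resize(s[160:310,200:400],(720,540))
cv2.imwrite("pics/w2.png",c);cv2.imwrite("pics/s2.png",s)
E
```

```text
False [517.80268689 -53.91664555  93.29596294] -0.18253153397722321
```

View pics/w2.png

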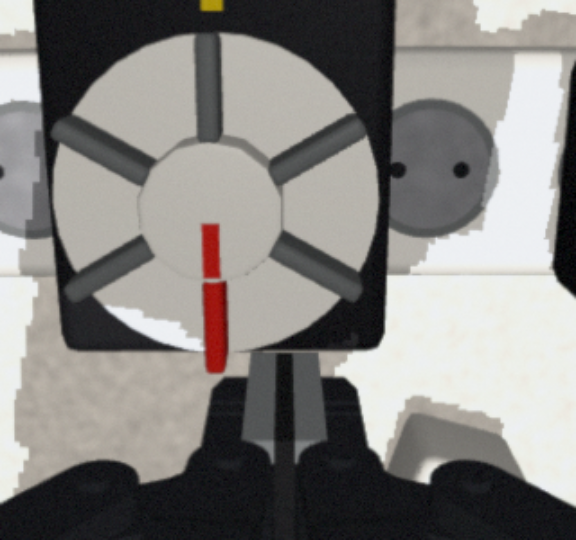

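View pics/s2.png

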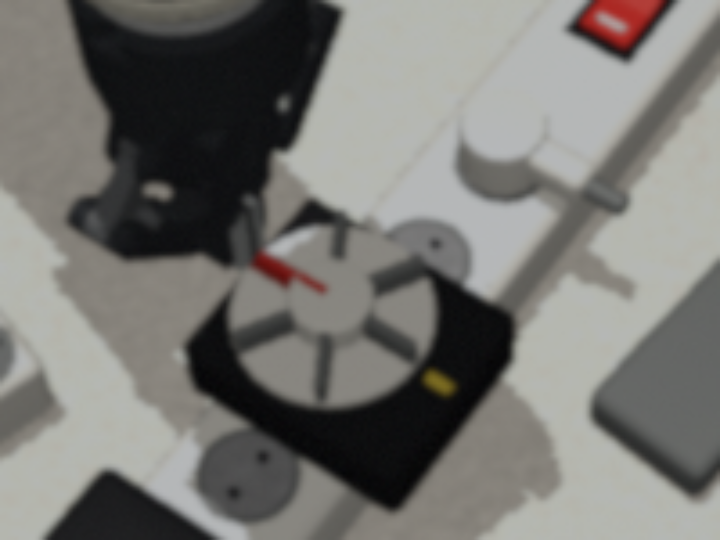

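The wrist crop shows the tip's front edge (row 352) just outside the disc's rim (row 350), still to the right of the red fin. The scene crop agrees. I'll work out where the tip and dial really are from these pixels.

```bash
python3 - <<'E'
from h import *
im=env.get_image("wrist")
f=lambda u,v,z:(lambda d:(round(d@EX,1),round(d@EY,1)))(px2w(im,(160+u/1.8,100+v/1.8),z)[:2]-C)
for n,u,v,z in(("hub",211,208,102),("yellow",211,3,83),("redend",216,371,102),("disc bottom",216,352,88),("disc L",52,195,88),("disc R",379,195,88),("tip L",250,352,93),("tip R",322,352,93)): print(n,f(u,v,z))
print(np.round(w2px(im,env.get_state()["tcp_pos"]),1), np.round(im["cam_to_world"][:3,3] if hasattr(im["cam_to_world"],'shape') else 0,1))
E
```

```text
hub (np.float64(1.4), np.float64(0.2))
yellow (np.float64(46.4), np.float64(0.8))
redend (np.float64(-38.9), np.float64(0.2))
disc bottom (np.float64(-40.1), np.float64(1.4))
disc L (np.float64(1.5), np.float64(40.5))
disc R (np.float64(1.3), np.float64(-39.5))
tip L (np.float64(-37.9), np.float64(-7.7))
tip R (np.float64(-37.9), np.float64(-25.8))
[322.  283.1] [589.5 -43.1 272.2]
```

```bash
python3 - <<'E'
from h import *
t=np.array(env.get_state()["tcp_pos"]);ims={n:env.get_image(n) for n in("scene","wrist")}
for n,im in ims.items():
    for dx,dz in((0,0),(11,0),(-11,0),(0,20),(11,20),(-11,20),(-6,0)):
        print(n,dx,dz,np.round(w2px(im,t+np.r_[dx*EX,dz]),1))
a=cv2.resize(ims["scene"]["image"][205:265,235:315],(640,480),interpolation=cv2.INTER_CUBIC)
b=cv2.resize(ims["wrist"]["image"][250:360,260:370],(480,480),interpolation=cv2.INTER_CUBIC)
p=a.copy()
cv2.imwrite("pics/s3.png",cv2.convertScaleAbs(cv2.resize(np.hstack([a,b]),(800,343)),alpha=1.6,beta=30))
E
```

```text
scene 0 0 [266.8 242.1]
scene 11 0 [273.1 246. ]
scene -11 0 [260.6 238.3]
scene 0 20 [265.5 234.8]
scene 11 20 [271.9 238.7]
scene -11 20 [259.2 230.9]
scene -6 0 [263.4 240. ]
wrist 0 0 [322.  282.9]
wrist 11 0 [322.  259.7]
wrist -11 0 [322.  305.4]
wrist 0 20 [322.5 301.6]
wrist 11 20 [322.5 276.1]
wrist -11 20 [322.4 326.1]
wrist -6 0 [322.  295.3]
```

View pics/s3.png

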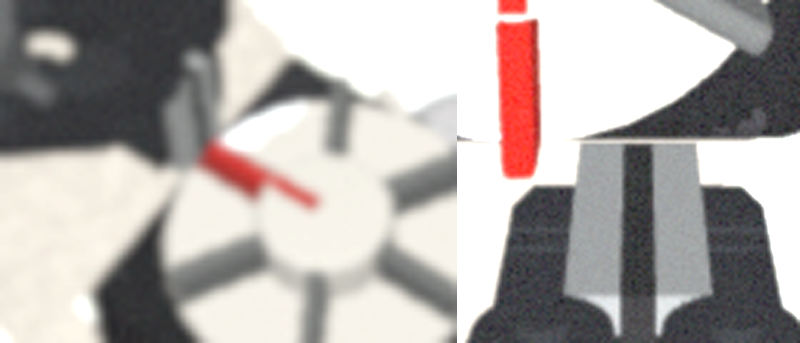

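Triangulating the tip's lower edge from wrist (322,295) and scene (268,233) puts it well above the reported TCP height. That would explain why the flick passed over the fins. I'll check by descending gently onto the disc (face at 88 mm) until it touches.

```bash
python3 - <<'E'
from h import *
for z in range(90,48,-3):
    h=env.servo_line(L(-32,-18,z),feed=20,force_limit=4);s=env.get_state()
    if h: break
print(z,h,np.round(s["tcp_pos"],1),np.round(s["ft_force"],1))
env.servo_line([*s["tcp_pos"][:2],s["tcp_pos"][2]+5],feed=30)
im=env.get_image("wrist");s2=env.get_state();print(np.round(s2["tcp_pos"],1),np.round(s2["ft_force"],1),s2["time"],s2["width"])
cv2.imwrite("pics/w4.png",im["image"][60:420,120:520])
E
```

```text
51 True [518.1 -54.   51.5] [-0.4 -0.1  4.9]
[518.  -54.   56.4] [0.7 0.9 0.5] 16.1667 -0.1633055610817248
```

View pics/w4.png

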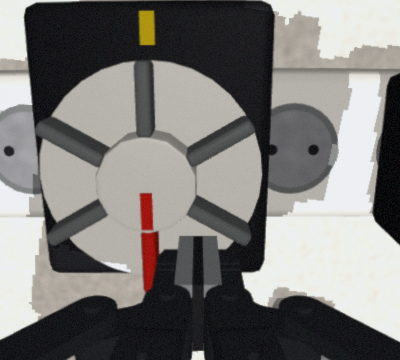

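Contact came at TCP z = 51.5, so the real fingertip sits about 36.5 mm above the nominal TCP. The picture agrees: the tip's front edge at crop row 236 is now inside the rim, between the red fin and the grey fin at lower right. I'll apply that offset and flick one click.

```bash
cat >> h.py <<'E'
OFF=36.5
def flick2(start=True,end=18):
    if start:
        env.servo_line(L(-34,-18,110-OFF),feed=150)
        print("down",env.servo_line(L(-34,-18,93-OFF),feed=60,force_limit=8))
    for y in (-6,2,10,end):
        hit=env.servo_line(L(-34,y,93-OFF),feed=40,force_limit=14);s=env.get_state()
        print(y,hit,np.round(s["ft_force"],1))
        if hit: break
    env.servo_line(L(-34,y,110-OFF),feed=80)
def red(tag):
    im=env.get_image("wrist");cv2.imwrite(f"pics/{tag}.png",im["image"])
    for s,q in blobs(im,*RED,amin=30):
        d=px2w(im,q,102)[:2]-C
        if np.hypot(*d)<60: print(tag,"red local",round(d@EX,1),round(d@EY,1),s[4])
    print("t",env.get_state()["time"])
E
python3 - <<'E'
from h import *
flick2(False);red("f1")
E
```

```text
-6 False [ 0.7 -1.1  1.3]
2 False [-0.5  1.1  0.5]
10 False [-2.   3.3  0.9]
18 False [ 0.5  0.2 -0.9]
f1 red local -4.5 8.0 357
f1 red local -12.5 25.3 1113
t 18.1
```

The red fin has moved on exactly one click, to about 120°. Second flick.

```bash
python3 - <<'E'
from h import *
flick2();red("f2")
E
```

```text
down False
-6 False [ 1.1 -0.9  0.3]
2 False [1.1 2.1 2.5]
10 False [-1.9  4.3  1.3]
18 False [ 0.1 -0.2 -0.7]
f2 red local 14.8 24.9 1089
f2 red local 4.0 8.1 370
t 20.8417
```

Red is at about 60°, so one click is left.

```bash
python3 - <<'E'
from h import *
flick2();red("f3")
E
```

```text
down False
-6 False [-0.1 -1.1  0.7]
2 False [-0.4  0.9  1.2]
10 False [-1.8  2.8  1.7]
18 False [ 0.5 -1.  -1.2]
f3 red local 28.3 1.5 1071
f3 red local 8.3 0.7 380
t 23.5833
```

View pics/f3.png

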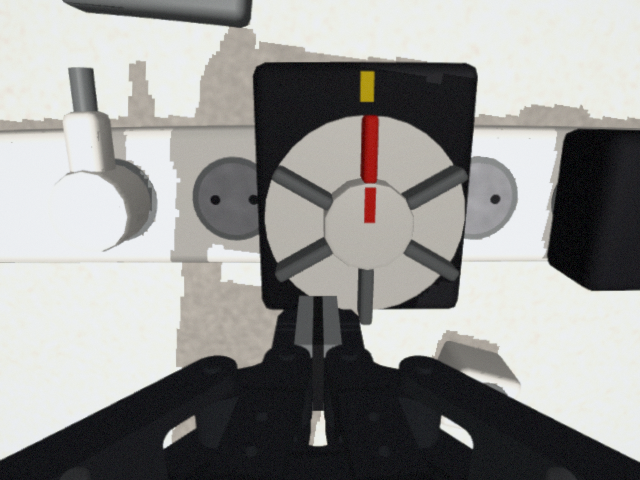

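The red fin (370,150) is lined up with the yellow mark (367,86). Now the rocker.

```bash
python3 - <<'E'
from h import *
env.servo_line(L(-34,18,160-OFF),feed=200)
env.servo_line(L(0,235,130-OFF),feed=200)
im=env.get_image("wrist");cv2.imwrite("pics/r0.png",im["image"])
for s,q in blobs(im,*RED,amin=100):
    d=px2w(im,q,51)[:2]-C;print("rocker local",round(d@EX,1),round(d@EY,1),s)
env.servo_line(L(0,235,60-OFF),feed=100,force_limit=10)
h=env.servo_line(L(0,235,47.5-OFF),feed=15,force_limit=10);s=env.get_state()
print(h,np.round(s["tcp_pos"],1),s["tcp_pos"][2]+OFF,np.round(s["ft_force"],1))
env.servo_line(L(0,235,130-OFF),feed=100)
im=env.get_image("wrist");cv2.imwrite("pics/r1.png",im["image"]);print(env.get_state()["time"])
a=env.get_image("scene")["image"];cv2.imwrite("pics/r1s.png",a)
cv2.imwrite("pics/r.png",np.hstack([cv2.resize(cv2.imread(f"pics/{n}.png"),(400,300)) for n in("r0","r1")]))
E
```

```text
rocker local -0.1 222.5 [ 306  231   78   48 3291]
True [517.7 201.4  12.4] 48.90594005761661 [-0.9 -0.5  5.1]
27.9
```

View pics/r.png

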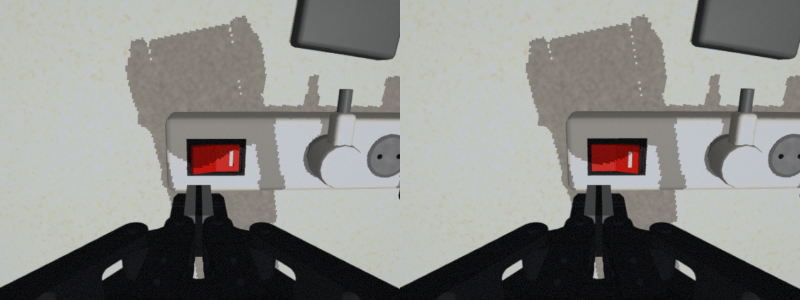

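The rocker has tipped: its crease and marker strip have shifted. The tip stopped at 48.9 mm against 10 N, where 49 mm is "on". One zoomed check of the rocker and dial before handing in.

```bash
python3 - <<'E'
import cv2,numpy as np
a=[cv2.resize(cv2.imread(f"pics/{n}.png")[210:290,280:420],(400,229),interpolation=cv2.INTER_CUBIC) for n in("r0","r1")]
s=[cv2.resize(cv2.imread(f"pics/{n}.png")[y:y+80,x:x+140],(400,229),interpolation=cv2.INTER_CUBIC) for n,y,x in(("scene0",130,310),("r1s",130,310))]
d=cv2.resize(cv2.imread("pics/r1s.png")[210:300,240:350],(160,131));v=np.vstack([np.hstack(a),np.hstack(s)]);v[-131:,-160:]=d
cv2.imwrite("pics/rc.png",v)
E
```

```text
(no output)
```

View pics/rc.png

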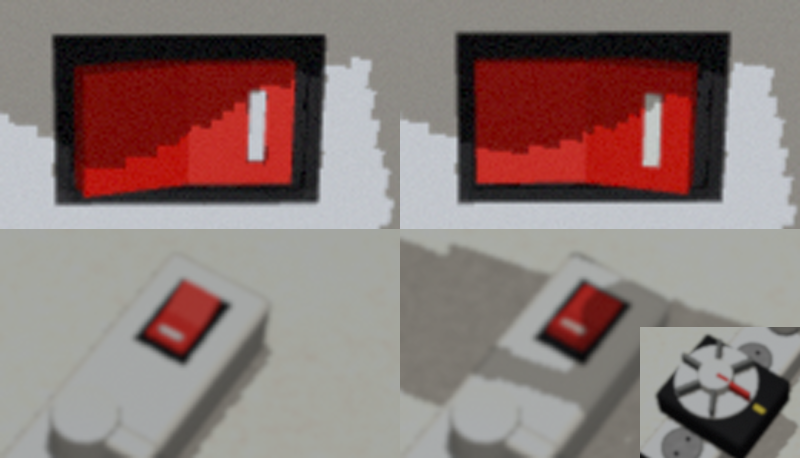

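The left (+y) half of the rocker is now level and the right half is raised, so the strip is on. The inset shows the red fin at the yellow mark.

```bash
python3 -c "
from bench import env
print(env.job_done())"
```

```text
the job is handed in; nothing more can be done
None
```

The red fin rests at the yellow mark after three single clicks, the rocker is pressed fully down so the strip is on, and the job was handed in at about 28 s of the 48 s limit.

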